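Hang the scraper on the trolley peg and park it

ROBOT

A 6-joint arm with a two-finger parallel gripper is mounted at the origin on the work surface. World frame = base frame: x ahead of the robot, y to its left, z up, the work surface at z = 0. Lengths are in mm, angles in rad, forces in N, time in s.
With the tool pointing down it reaches from about 400 to 825 mm from the base axis. Payload 7 kg.
Tool frame: the origin (TCP) lies at the very end of the fingers, on their centre line; the grasp point (between the pads) lies 19 mm behind it; z points along the fingers, y is the line along which they close (so a half turn about z gives the same grasp; the last joint's range is limited). The gripper opens to 85 mm and grips with 20 to 120 N. Pads are 22 mm wide; open, the fingers measure 114 mm over their backs; the gripper's body (76 mm by 85 mm) begins 54 mm behind the grasp point. The pads swing forward as they close: fully open they stand 13 mm farther back than shut.
Start: joints at [-1.031, 0.359, 0.012, 0, -1.224, -0.288], TCP at [168.149, -653.698, 231.302] pointing down, gripper open.
Joint ranges: [-3.07, 3.07], [-1.43, 2.12], [-1.02, 1.25], [-3.03, 1.67], [-3.05, -0], [-3.03, 3.03]. Speed limits (rad/s): [2.39, 2.39, 3.01, 3.14, 3.14, 3.14].

INTERFACE

Orientations are given as [roll, pitch, yaw] about the fixed x, y, z axes, in that order (R = Rz(yaw) Ry(pitch) Rx(roll)).
In Python, from workcell import * gives the robot as it stands. The module is installed in compiled form; this text tells all that it offers.
- The arm moves only by the tool drive_tool, never from a script. Its argument "deltas" is text: rows parted by semicolons, each of 7 numbers parted by spaces: the shift along the tool's x, y, z as a fraction of full scale, then the turn, a rotation vector about the tool's x, y, z as a fraction of full scale, then the closure, from 0 (fully open) to 1 (shut). A call has 1 to 5 rows; each row shifts and turns the commanded pose from where the row before left it, along the tool's axes as they then stand; what a row does not reach is not made up. Full scale, the value 1, is 10 cm for a shift and 2 pi rad for a turn. A row lasts 1/10 s, in which the tool goes at most 50 mm and 8.59 degrees, less where a joint would pass 70% of its speed; a pose out of reach is approached as far as the arm can. A call with a number of a shift or a turn outside -1 to 1 is refused whole. A call with a gripper value outside its range is refused whole. The fingers move at their own pace and stop on an object; "grip_force" is the grip in N (left out, the last holds). Time passes only in rows, so rows that do not move let the fingers close. It gives the time, the measured TCP pose, the force, the opening and the grip force at its end, in the units of the state.
- read_state(): the state, without advancing time (a new reading comes with each control period).
- snapshot(name): name is "scene" or "top"; returns a dict with "frame" (480x640x3 uint8, blue, green, red), "fx", "fy", "cx", "cy" (pixels), "dist_coeffs" ([k1, k2, p1, p2, k3] as OpenCV has them; the pictures are not rectified), "rvec" (rotation vector, rad) and "tvec" (3), from world to camera coordinates, as OpenCV has them. Camera axes: x right, y down, z forward; pixel columns grow to the right and rows downward; lengths in mm; the calibration is good to about 2 mm. A picture is of the moment at which its call begins. There is no depth.
- close_job(): hands the job in; it is judged then, once.
Trained networks look in the newest picture that a camera, given by its name, has taken for a name from the list of things; names that differ only in an ending like _2 or _b are one class to them, and where a whole thing is asked for, a point or a joint stands for the part that bears it (a point fixed in the world has none). Each returns a list of dicts, best first, with "conf" (0 to 1); they miss things now and then, are a little off and sometimes report something else, mostly with a low value. They report only what shows in the picture. A call takes as long as a camera call. They do not tell look-alikes from the thing itself.
- regions_of(camera, target): "mask" (480x640 bool, what is visible of it) and "xy" ([column, row] in pixels, amid what is visible of it).
The state is a dict: "time_s": time; "joint_pos": joint angles; "dq": joint speeds; "joint_torque": joint torques, N m; "position": TCP position; "orientation": TCP orientation; "wrist_force": force on the tool from outside, world axes, zero at the start; "wrist_torque": the same for the moment, N m; "finger_gap": finger opening in mm; "grasp_force": force on a finger pad.
Only numpy, scipy, OpenCV 4.12 (cv2) and the standard library are available. Lean on these libraries where they do the work, as an engineer would, in place of code of your own. Each camera call takes 0.05 s, during which the arm holds its last target. There are 200 camera calls.

TASK

Lift the orange-handled scraper out of its parking block, hang it by the eye in its handle on the trolley's peg and let go of it. Then slide the trolley along its rail, with the scraper hanging on it, fully home against the yellow stop. Leave the black-handled scraper, the bottle and the jar where they are.

Things in the scene. Friction and masses are not known exactly. Their poses are not given: they have to be found in the camera images.
- scraper: Flat scraper, orange handle, steel blade, 170 mm long, about 150 g; starts upright, blade down, in block_a's slot. Origin: middle of the blade's lower edge; z up to the handle's end, y across its width, x normal to its flat sides. Blade 70 mm wide (y), 4 thick (x), z 0-62 mm; handle 34 wide, 14 thick, z 62-118; head 48 wide, 14 thick, z 118-170, with the eye.
- scraper_eye (a point): Centre of the orange scraper's eye, a through hole of 28 mm diameter along the scraper's x, 144 mm above its origin, 26 mm below the handle's end; axes as the scraper's. Pinching the head from above by its side edges (48 mm apart in y) leaves the eye open between the fingers.
- block_a: The aluminium parking block, 70 (x) x 110 (y) x 60 (z) mm, fixed to the bench, in which the orange scraper stands; origin at the centre of its underside. Its slot, 8 x 76 mm, runs along its y and is 50 mm deep.
- block_b: The same kind of block, in which the black-handled scraper stands. Which block is on the left varies.
- other: Another scraper of the same shape with a black handle, standing in block_b; to be left alone. Origin as for the orange one.
- rail: Fixed hanger rail: steel foot plate 100 (x) x 280 (y) mm, two posts and an aluminium beam along y, top at 218 mm. Origin on the bench; z up, y along the rail towards the yellow stop (block 44 x 22 x 50 mm on the beam, top at 236 mm, centre at y = +96 mm); the peg stands out on the -x side.
- trolley (a joint): Position of the teal trolley (60 mm wide) on the rail, m: 0 at the far end from the yellow stop, 0.130 when it is against the yellow stop; it grows along the rail's +y. Moves with about 3 N.
- peg_root (a point): Where the peg's axis leaves the trolley's front face, 205 mm above the bench; axes as the rail's; moves with the trolley. The peg, a 10 mm steel bar, points along -x and up at 12 degrees, 80 mm long to a red ball of 14 mm diameter. Hung on it, the eye's centre lies about 9 mm below the peg's axis.
- peg_tip (a point): Centre of the red ball at the peg's free end, about 222 mm above the bench; axes as the rail's.
- tab_top (a point): Centre of the top of the trolley's black grip tab, 278 mm above the bench: 16 (x) x 30 (y) mm, standing 42 mm above the trolley, to pinch or push from above; axes as the rail's.
- bottle: Amber bottle with a white cap, 60 mm diameter, 130 mm tall, bystander; origin at the centre of its base.
- jar: Low jar with a metal cap, 64 mm diameter, 60 mm tall, bystander; origin at the centre of its base.
Not all that is in view belongs to the job. Of the things shaped like the scraper, the orange one is meant.

How it is judged (in metres and radians):
On the way, in this order (a step that is already met when the one before it is completed fails the run):
1. the orange scraper hangs by its eye on the peg, let go by the gripper (x of scraper_eye in the frame of peg_root between -0.076 and -0.003 m and y of scraper_eye in the frame of peg_root between -0.015 and 0.015 m and z of scraper_eye in the frame of peg_root between -0.022 and 0.016 m and angle between scraper's own z axis and vertical below 0.45 rad and contact force between scraper and the fingers below 0.05 N), for 0.3 s.
2. the trolley is home against the yellow stop (within 5 mm) (value of joint trolley above 0.125 m), for 0.2 s.
At the end, for the whole second after the job is handed in: Orange scraper at rest, blade down (0.45 rad), peg through its eye (eye centre 3-76 mm out from the trolley, 15 mm sideways, -22 to +16 mm in height of the peg root), untouched; trolley within 5 mm of the stop; black scraper moved under 20 mm, bottle and jar under 30 mm (all of step 1 and value of joint trolley above 0.125 m and linear speed of scraper below 0.03 m/s and angular speed of scraper below 0.4 rad/s and distance of other from where it was at the start of the episode below 0.02 m and distance of each of bottle, jar from where it was at the start of the episode below 0.03 m).
It fails at once if the black-handled scraper is disturbed (moved over 20 mm) (distance of other from where it was at the start of the episode above 0.02 m).
It fails at once if the bottle or the jar is moved over 30 mm (distance of any of bottle, jar from where it was at the start of the episode above 0.03 m).
It also fails if it takes over 64 s, if anything falls off the work surface, if the arm or the gripper's body presses on something with over 40 N, if the wrist force passes 120 N, or if a joint passes its speed limit or range.

## Working session

There is one attempt and no reset: what is moved stays moved. The work goes in short steps, Python scripts to look and compute and a tool call to move; the robot and the scene stay as the last step left them, time stands still between calls to the robot, and variables do not carry over. Pictures are saved under pics/ and viewed, at most 10 in all, crops included, and the job is handed in when it is done.

Besides the shell and the picture viewer there is one more tool, called after "Emit:" as name(argument=value, ...), one argument or row to a line, values as JSON. drive_tool: Moves the arm, as the interface text tells. Its arguments: {"type":"object","properties":{"deltas":{"type":"string"},"grip_force":{"type":"number"}},"required":["deltas"]}

```bash
mkdir -p pics
cat > h.py <<'E'
from workcell import *
import numpy as np, cv2
def cam(n):
    s=snapshot(n); K=np.array([[s["fx"],0,s["cx"]],[0,s["fy"],s["cy"]],[0,0,1.]])
    return s,K,np.array(s["dist_coeffs"],float),np.array(s["rvec"],float),np.array(s["tvec"],float)
def ray(c,px):
    s,K,d,r,t=c; R=cv2.Rodrigues(r)[0]
    u=cv2.undistortPoints(np.array([[px]],float),K,d)[0,0]
    return -R.T@t.ravel(), R.T@np.array([u[0],u[1],1.])
def atz(c,px,z):
    o,v=ray(c,px); return o+v*(z-o[2])/v[2]
def proj(c,P):
    s,K,d,r,t=c; return cv2.projectPoints(np.array(P,float).reshape(-1,3),r,t,K,d)[0][:,0]
def tri(c1,p1,c2,p2):
    o1,a=ray(c1,p1);o2,b=ray(c2,p2)
    l=np.linalg.lstsq(np.stack([a,-b],1),o2-o1,rcond=None)[0]
    A=o1+a*l[0];B=o2+b*l[1]; return (A+B)/2,np.linalg.norm(A-B)
E
python3 - <<'E'
from h import *
for n in("scene","top"):
    c=cam(n); cv2.imwrite(f"pics/{n}.png",c[0]["frame"]); print(n,ray(c,[320,240]))
    for t in("scraper","scraper_eye","block_a","peg_root","peg_tip","tab_top","bottle","jar","rail"):
        print(t,[(np.round(r["xy"]).tolist(),round(r["conf"],2),int(r["mask"].sum())) for r in regions_of(n,t)])
print(read_state())
E
```

```text
scene (array([1002.57917938,  420.23500879, 1224.17998125]), array([-0.41185815, -0.29933716, -0.86075354]))
scraper [([374.0, 233.0], 0.97, 445), ([469.0, 328.0], 0.87, 665), ([474.0, 273.0], 0.75, 966), ([415.0, 286.0], 0.71, 681), ([434.0, 247.0], 0.66, 812)]
scraper_eye [([432.0, 250.0], 0.98, 773), ([466.0, 332.0], 0.96, 644), ([473.0, 270.0], 0.89, 894), ([379.0, 233.0], 0.83, 482), ([417.0, 281.0], 0.56, 695)]
block_a [([410.0, 303.0], 0.66, 1596), ([243.0, 185.0], 0.55, 1380)]
peg_root [([242.0, 262.0], 0.77, 1040)]
peg_tip [([244.0, 256.0], 0.8, 1067)]
tab_top [([175.0, 220.0], 0.2, 799)]
bottle []
jar [([392.0, 378.0], 0.77, 758), ([419.0, 283.0], 0.35, 675)]
rail [([268.0, 308.0], 0.77, 7981)]
top (array([ 280.108881 ,   32.1105359, 1447.2504845]), array([ 0.15902537,  0.01593234, -0.98714789]))
scraper [([178.0, 249.0], 0.88, 492), ([198.0, 300.0], 0.65, 308), ([233.0, 255.0], 0.61, 187), ([242.0, 304.0], 0.6, 313), ([355.0, 171.0], 0.6, 675), ([292.0, 282.0], 0.52, 158)]
scraper_eye [([290.0, 283.0], 0.74, 210), ([177.0, 249.0], 0.59, 454), ([197.0, 303.0], 0.54, 302), (
[... 402 characters left out ...]
]
{'time_s': 1.0, 'joint_pos': array([-1.03087784e+00,  3.58584680e-01,  1.18965217e-02,  2.13970498e-05,
       -1.22408832e+00, -2.88144159e-01]), 'dq': array([ 0.00057547,  0.00143425, -0.00064762, -0.00176204, -0.00040759,
        0.00106543]), 'joint_torque': array([ 2.98545492e-04, -5.82988358e+01,  2.93666607e+01,  6.94197133e+00,
       -7.26488579e-04, -6.84342609e-07]), 'position': array([ 168.15854092, -653.70117768,  231.31450129]), 'orientation': array([-3.14156791e+00, -1.36543395e-05, -2.88981105e+00]), 'wrist_force': array([0.05233023, 0.56378543, 0.19056297]), 'wrist_torque': array([-0.02295865, -0.02305527, -0.00910123]), 'grasp_force': 0.0, 'finger_gap': 85.50555893372088}
```

View pics/scene.png

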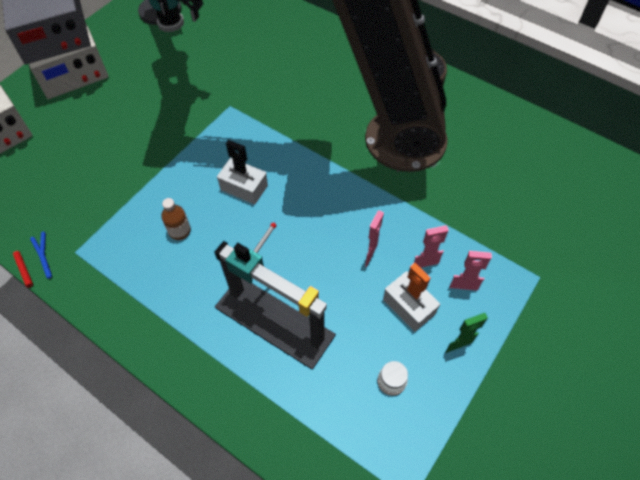

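View pics/top.png

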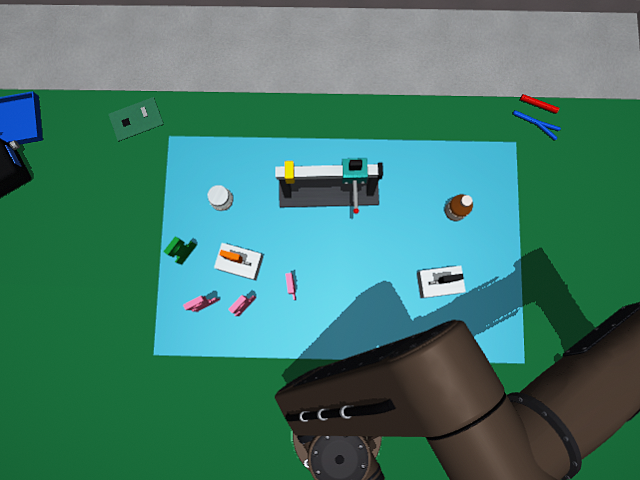

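Look-alikes, top view: pink (200,302), pink (242,304), pink (292,284), green (180,249), black in block (450,279), and orange in block (231,256), which is (417,285) in the scene view. I choose the orange one. The trolley is at the right end, the stop is yellow at (289,170), and the peg tip is red at (356,211).

Run:
```python
from h import *
t=cv2.imread("pics/top.png");s=cv2.imread("pics/scene.png")
f=lambda im,x,y,w,h,k:cv2.resize(im[y:y+h,x:x+w],None,fx=k,fy=k,interpolation=cv2.INTER_CUBIC)
a=f(t,200,230,80,60,5);b=f(s,375,250,80,60,5);c=f(t,320,145,80,60,5);d=f(s,205,210,80,60,5)
cv2.imwrite("pics/crop1.png",np.vstack([np.hstack([a,b]),np.hstack([c,d])]))
T=cam("top");S=cam("scene")
def blob(im,lo,hi,x,y,w,h):
    hsv=cv2.cvtColor(im,cv2.COLOR_BGR2HSV)[y:y+h,x:x+w]
    m=cv2.inRange(hsv,lo,hi); n,l,st,ce=cv2.connectedComponentsWithStats(m)
    k=1+np.argmax(st[1:,4]); return ce[k]+[x,y],int(st[k,4])
R=((0,130,60),(9,255,255)); 
p1,n1=blob(t,(0,130,90),(9,255,255),340,195,30,30);p2,n2=blob(s,(165,90,90),(180,255,255),260,215,30,20)
p2b=blob(s,(0,90,90),(9,255,255),260,215,30,20) if n2<4 else None
print("ball",p1,n1,p2,n2,p2b,tri(T,p1,S,p2),atz(T,p1,222))
```

```text
ball [355.5        210.28571429] 14 [273.25       224.58333333] 12 None (array([550.38702616, -30.85173823, 223.97516677]), np.float64(0.09096747376788768)) [550.84796264 -30.99246764 222.        ]
```

View pics/crop1.png

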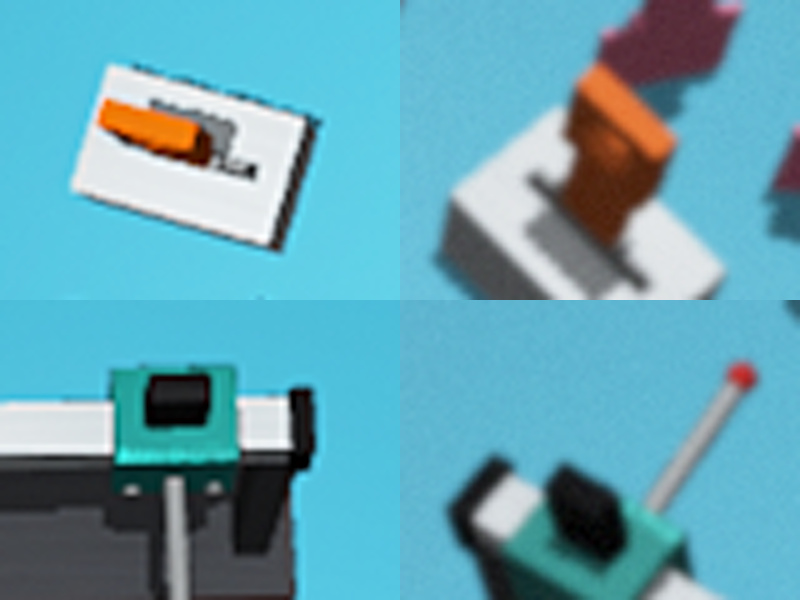

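The crop confirms it: the orange handle is upright in its block, with its head top at about (229,254) in the top view and (417,270) in the scene view. The peg's ball triangulates to z=224, where 222 is expected.

```bash
cat >> h.py <<'E'
from scipy.optimize import minimize
def boxpts(parts):
    return [np.array([[sx*a/2,sy*b/2,z] for sx in(-1,1) for sy in(-1,1) for z in zz]) for a,b,zz in parts]
def sil(c,boxes,R,p,k=4):
    m=np.zeros((480*k,640*k),np.uint8)
    for b in boxes:
        q=proj(c,b@R.T+p); h=cv2.convexHull(((q+.5)*k*16).astype(np.int32)); cv2.fillConvexPoly(m,h,1,shift=4)
    return m
def orange(c,roi):
    x,y,w,h=roi; hsv=cv2.cvtColor(c[0]["frame"],cv2.COLOR_BGR2HSV); m=np.zeros((480,640),np.uint8)
    m[y:y+h,x:x+w]=cv2.inRange(hsv[y:y+h,x:x+w],(4,120,60),(20,255,255))>0
    return cv2.resize(m,None,fx=4,fy=4,interpolation=cv2.INTER_LINEAR) 
HANDLE=boxpts([(14,34,(62,118)),(14,48,(118,170))])
def Rz(a): return cv2.Rodrigues(np.array([0,0,a],float))[0]
E
python3 - <<'E'
from h import *
T=cam("top");S=cam("scene")
off=np.array([200,230])
g=lambda x,y:off+np.array([x,y])/5-0.4
B=[atz(T,g(*p),60)[:2] for p in((105,65),(308,120),(272,248),(75,188))]
print("block",np.round(B,1).tolist(),"sides",[round(float(np.linalg.norm(B[i]-B[i-3])),1) for i in range(4)],"c",np.mean(B,0))
dy=(B[0]-B[1])+(B[3]-B[2]);print("block y dir",np.arctan2(dy[1],dy[0]))
H=[atz(T,g(*p),180)[:2] for p in((103,98),(205,123),(190,150),(98,122))]
print("head",np.round(H,1).tolist(),"c",np.mean(H,0)); dy=(H[0]-H[1])+(H[3]-H[2]);print("head y dir",np.arctan2(dy[1],dy[0]))
MT=orange(T,(205,235,60,45));MS=orange(S,(395,255,50,50));print(MT.sum()/16,MS.sum()/16)
def cost(v):
    R=Rz(v[2]/50);p=np.array([v[0],v[1],10]);e=0
    for c,M in((T,MT),(S,MS)):
        m=sil(c,HANDLE,R,p); e+=1-(m&M).sum()/(m|M).sum()
    return e
c=np.mean(H,0)
r=minimize(cost,[c[0],c[1],1.3*50],method="Nelder-Mead",options=dict(initial_simplex=[[c[0],c[1],65],[c[0]+6,c[1],65],[c[0],c[1]+6,65],[c[0],c[1],75]]))
print("fit",r.x[:2],r.x[2]/50,r.fun)
# rail
o2=np.array([320,145]);g2=lambda x,y:o2+np.array([x,y])/5-0.4
print("tab",atz(T,g2(178,387-300),278)); 
hsv=cv2.cvtColor(T[0]["frame"],cv2.COLOR_BGR2HSV)
for nm,lo,hi,z in(("stop",(22,120,80),(35,255,255),236),):
    m=cv2.inRange(hsv,lo,hi);m[:,:270]=0;m[:,310:]=0;ys,xs=np.nonzero(m);print(nm,len(xs),xs.mean(),ys.mean(),atz(T,[xs.mean(),ys.mean()],z))
# far beam edge line: white->blue
E
```

```text
block [[491.1, 320.4], [463.7, 210.3], [395.0, 226.7], [424.7, 332.9]] sides [113.4, 70.6, 110.3, 67.6] c [443.61614197 272.56983574]
block y dir 1.3129000706245695
head [[456.5, 295.6], [445.3, 245.1], [431.9, 251.8], [444.7, 297.4]] c [444.59886426 272.46164333]
head y dir 1.3255777226182264
158.625 466.625
fit [444.83542123 273.85958888] -0.334226546779403 0.3971208561053984
tab [652.32747246 -26.0992357  278.        ]
stop 194 289.00515463917526 171.50515463917526 [639.18384393 129.30855818 236.        ]
```

Run:
```python
from h import *
T=cam("top");S=cam("scene")
g=cv2.cvtColor(T[0]["frame"],cv2.COLOR_BGR2GRAY).astype(float)
h=cv2.cvtColor(T[0]["frame"],cv2.COLOR_BGR2HSV)
w=(h[:,:,1]<60)&(h[:,:,2]>150)
P=[];Q=[]
for x in range(300,340):
    ys=np.nonzero(w[155:190,x])[0]+155
    if len(ys): P.append(atz(T,[x,ys.min()-.5],218)[:2]);Q.append(atz(T,[x,ys.max()+.5],218)[:2])
for A in(P,Q):
    A=np.array(A);k=np.polyfit(A[:,1],A[:,0],1);print(len(A),"x=%.4f*y+%.1f"%tuple(k))
MT=orange(T,(205,235,60,45));MS=orange(S,(395,255,50,50))
def cost(v):
    R=Rz(v[2]/50);p=np.array([v[0],v[1],10]);e=0
    for c,M in((T,MT),(S,MS)):
        m=sil(c,HANDLE,R,p); e+=1-(m&M).sum()/(m|M).sum()
    return e
for a in(-12,-20):
    r=minimize(cost,[444,273,a],method="Nelder-Mead",options=dict(initial_simplex=[[444,273,a],[449,273,a],[444,278,a],[444,273,a+6]]))
    print("fit",r.x[:2],r.x[2]/50,r.fun)
for n in("top","scene"):
  for t in ("scraper",): pass
for p in((292,284),(242,304),(200,302),(180,249)): print(p,atz(T,p,60).round())
```

```text
40 x=-0.0418*y+663.9
40 x=-0.0501*y+638.1
fit [444.86968967 273.79188247] -0.3346368868457986 0.40167969819100824
fit [445.01828903 274.48290414] -0.33992863519855926 0.40015259663051483
(292, 284) [385. 126.  60.]
(242, 304) [329. 255.  60.]
(200, 302) [332. 366.  60.]
(180, 249) [472. 428.  60.]
```

```bash
cat > plan.py <<'E'
# plan.py x y z yaw nrows closure : rows from the present pose to a tool-down world target
import sys; from h import *
from scipy.spatial.transform import Rotation as Ro
x,y,z,yaw,n,cl=map(float,sys.argv[1:7]);n=int(n)
s=read_state();R=Ro.from_euler("xyz",s["orientation"]);p=s["position"]
G=Ro.from_euler("xyz",[np.pi,0,yaw]);st=(np.array([x,y,z])-p)/n
rv=(R.inv()*G).as_rotvec()/n; rows=[]
for i in range(n):
    d=R.inv().apply(st)/100; rows.append(" ".join(f"{v:.4g}" for v in [*np.round(d,3),*np.round(rv/2/np.pi,4),cl])); R=R*Ro.from_rotvec(rv)
print(round(s["time_s"],2),"step mm",round(np.linalg.norm(st),1),"deg",round(np.degrees(np.linalg.norm(rv)),2))
for i in range(0,n,5): print(";".join(rows[i:i+5]))
E
python3 plan.py 440 -420 340 -2.89 10 0
```

```text
1.3 step mm 37.5 deg 0.0
-0.321 0.159 -0.109 -0 -0 0 0;-0.321 0.159 -0.109 -0 -0 0 0;-0.321 0.159 -0.109 -0 -0 0 0;-0.321 0.159 -0.109 -0 -0 0 0;-0.321 0.159 -0.109 -0 -0 0 0
-0.321 0.159 -0.109 -0 -0 0 0;-0.321 0.159 -0.109 -0 -0 0 0;-0.321 0.159 -0.109 -0 -0 0 0;-0.321 0.159 -0.109 -0 -0 0 0;-0.321 0.159 -0.109 -0 -0 0 0
```

Emit:
drive_tool(
  deltas="-0.32 0.16 -0.11 0 0 0 0;-0.32 0.16 -0.11 0 0 0 0;-0.32 0.16 -0.11 0 0 0 0;-0.32 0.16 -0.11 0 0 0 0;-0.32 0.16 -0.11 0 0 0 0",
)

```text
time_s: 1.8
position: [304.1, -535.3, 286.9]
orientation: [-3.141, 0.0, -2.89]
wrist_force: [0.5, 0.4, -0.1]
finger_gap: 85.2
grasp_force: 0.0
```

Emit:
drive_tool(
  deltas="-0.32 0.16 -0.11 0 0 0 0;-0.32 0.16 -0.11 0 0 0 0;-0.32 0.16 -0.11 0 0 0 0;-0.32 0.16 -0.11 0 0 0 0;-0.32 0.16 -0.11 0 0 0 0",
)

```text
time_s: 2.3
position: [439.1, -417.8, 342.0]
orientation: [-3.141, 0.0, -2.89]
wrist_force: [0.3, -0.6, -0.2]
finger_gap: 85.8
grasp_force: 0.0
```

```bash
python3 plan.py 510 0 340 -3.1 10 0
```

```text
2.3 step mm 42.4 deg 1.21
-0.173 0.387 0.002 -0 0 0.0033 0;-0.165 0.391 0.002 -0 0 0.0033 0;-0.156 0.394 0.002 -0 0 0.0033 0;-0.148 0.397 0.002 -0 0 0.0033 0;-0.14 0.4 0.002 -0 0 0.0033 0
-0.131 0.403 0.002 -0 0 0.0033 0;-0.123 0.406 0.002 -0 0 0.0033 0;-0.114 0.408 0.002 -0 0 0.0033 0;-0.106 0.41 0.002 -0 0 0.0033 0;-0.097 0.413 0.002 -0 0 0.0033 0
```

Emit:
drive_tool(
  deltas="-0.17 0.39 0 0 0 0.0033 0;-0.165 0.39 0 0 0 0.0033 0;-0.156 0.39 0 0 0 0.0033 0;-0.148 0.4 0 0 0 0.0033 0;-0.14 0.4 0 0 0 0.0033 0",
)

```text
time_s: 2.8
position: [473.2, -208.4, 341.5]
orientation: [-3.141, 0.001, -2.994]
wrist_force: [1.1, -0.4, -0.4]
finger_gap: 85.5
grasp_force: 0.0
```

Emit:
drive_tool(
  deltas="-0.13 0.4 0 0 0 0.0033 0;-0.12 0.4 0 0 0 0.0033 0;-0.114 0.41 0 0 0 0.0033 0;-0.106 0.41 0 0 0 0.0033 0;-0.097 0.41 0 0 0 0.0033 0",
)

```text
time_s: 3.3
position: [508.0, -0.3, 341.8]
orientation: [3.141, 0.001, -3.098]
wrist_force: [-0.0, 0.2, 0.5]
finger_gap: 85.4
grasp_force: 0.0
```

```bash
python3 plan.py 444.5 273 240 2.882 10 0
```

```text
3.3 step mm 29.8 deg 1.74
0.052 0.276 0.102 0 0 0.0048 0;0.06 0.274 0.102 0 0 0.0048 0;0.068 0.272 0.102 0 0 0.0048 0;0.076 0.27 0.102 0 0 0.0048 0;0.085 0.268 0.102 0 0 0.0048 0
0.093 0.265 0.102 0 0 0.0048 0;0.101 0.262 0.102 0 0 0.0048 0;0.108 0.259 0.102 0 0 0.0048 0;0.116 0.255 0.102 0 0 0.0048 0;0.124 0.252 0.102 0 0 0.0048 0
```

Emit:
drive_tool(
  deltas="0.052 0.276 0.1 0 0 0.0048 0;0.06 0.274 0.1 0 0 0.0048 0;0.068 0.272 0.1 0 0 0.0048 0;0.076 0.27 0.1 0 0 0.0048 0;0.085 0.268 0.1 0 0 0.0048 0",
)

```text
time_s: 3.8
position: [475.7, 135.7, 291.2]
orientation: [3.141, 0.001, 3.034]
wrist_force: [0.1, 0.7, 0.0]
finger_gap: 85.1
grasp_force: 0.0
```

Emit:
drive_tool(
  deltas="0.093 0.265 0.1 0 0 0.0048 0;0.1 0.262 0.1 0 0 0.0048 0;0.108 0.259 0.1 0 0 0.0048 0;0.116 0.255 0.1 0 0 0.0048 0;0.124 0.252 0.1 0 0 0.0048 0",
)

```text
time_s: 4.3
position: [443.8, 272.4, 241.2]
orientation: [3.141, 0.0, 2.883]
wrist_force: [1.1, -0.2, -0.1]
finger_gap: 85.4
grasp_force: 0.0
```

Emit:
drive_tool(
  deltas="0 0 0 0 0 0 0;0 0 0 0 0 0 0",
)

```text
time_s: 4.5
position: [443.9, 271.5, 241.1]
orientation: [-3.141, -0.0, 2.886]
wrist_force: [-0.7, -0.7, -0.6]
finger_gap: 85.5
grasp_force: 0.0
```

```bash
python3 plan.py 444.5 273 140 2.882 5 0
python3 - <<'E'
from h import *
T=cam("top");S=cam("scene")
f=lambda im,x,y,w,h,k:cv2.resize(im[y:y+h,x:x+w],None,fx=k,fy=k,interpolation=cv2.INTER_CUBIC)
cv2.imwrite("pics/g1.png",np.hstack([f(T[0]["frame"],180,210,100,100,4),f(S[0]["frame"],360,220,100,100,4)]))
E
```

```text
4.5 step mm 20.2 deg 0.05
-0 0.003 0.202 -0 -0 0.0001 0;-0 0.003 0.202 -0 -0 0.0001 0;-0 0.003 0.202 -0 -0 0.0001 0;-0 0.003 0.202 -0 -0 0.0001 0;-0 0.003 0.202 -0 -0 0.0001 0
```

View pics/g1.png

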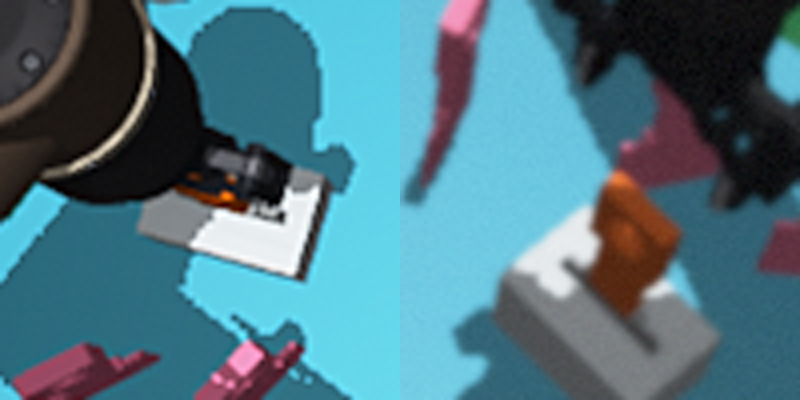

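The open fingers straddle the orange head: in the scene crop the tips are at (590,75) and (725,195) and the head is at (640,215), in line with the slot. I'll descend and grip.

Emit:
drive_tool(
  deltas="0 0.003 0.2 0 0 0 0;0 0.003 0.2 0 0 0 0;0 0.003 0.2 0 0 0 0;0 0.003 0.2 0 0 0 0;0 0.003 0.2 0 0 0 0",
)

```text
time_s: 5.1
position: [445.1, 272.0, 141.3]
orientation: [3.14, 0.001, 2.883]
wrist_force: [0.3, 1.0, 0.1]
finger_gap: 85.4
grasp_force: 0.0
```

Emit:
drive_tool(
  deltas="0 0 0 0 0 0 0.6;0 0 0 0 0 0 0.6;0 0 0 0 0 0 0.6;0 0 0 0 0 0 0.6;0 0 0 0 0 0 0.6",
  grip_force=60,
)

```text
time_s: 5.6
position: [445.3, 273.1, 142.8]
orientation: [3.14, 0.002, 2.885]
wrist_force: [-0.5, -0.6, 7.5]
finger_gap: 47.2
grasp_force: 62.3
```

Emit:
drive_tool(
  deltas="0 0 0 0 0 0 0.6;0 0 0 0 0 0 0.6;0 0 0 0 0 0 0.6",
)

```text
time_s: 5.9
position: [445.3, 273.1, 142.8]
orientation: [3.14, 0.002, 2.885]
wrist_force: [0.0, -0.8, 7.3]
finger_gap: 47.3
grasp_force: 62.3
```

Emit:
drive_tool(
  deltas="0 0 -0.1 0 0 0 0.6;0 0 -0.2 0 0 0 0.6;0 0 -0.3 0 0 0 0.6;0 0 -0.3 0 0 0 0.6;0 0 -0.3 0 0 0 0.6",
)

```text
time_s: 6.4
position: [444.1, 272.4, 263.0]
orientation: [3.141, -0.0, 2.884]
wrist_force: [0.4, 0.6, -2.2]
finger_gap: 47.2
grasp_force: 62.1
```

Emit:
drive_tool(
  deltas="0 0 -0.3 0 0 0 0.6;0 0 -0.3 0 0 0 0.6;0 0 -0.2 0 0 0 0.6;0 0 0 0 0 0 0.6",
)

```text
time_s: 6.8
position: [445.2, 273.3, 345.0]
orientation: [3.137, 0.003, 2.885]
wrist_force: [0.5, 0.1, -2.2]
finger_gap: 47.6
grasp_force: 62.4
```

```bash
python3 plan.py 490 -33 340 -3.0956 10 0.6
python3 - <<'E'
from h import *
T=cam("top");S=cam("scene")
f=lambda im,x,y,w,h,k:cv2.resize(im[y:y+h,x:x+w],None,fx=k,fy=k,interpolation=cv2.INTER_CUBIC)
cv2.imwrite("pics/g2.png",f(S[0]["frame"],360,160,130,150,4))
E
```

```text
6.8 step mm 31.0 deg 1.74
-0.121 -0.285 0.004 0.0001 0.0001 -0.0048 0.6;-0.112 -0.288 0.004 0.0001 0.0001 -0.0048 0.6;-0.104 -0.292 0.004 0.0001 0.0001 -0.0048 0.6;-0.095 -0.295 0.004 0.0001 0.0001 -0.0048 0.6;-0.086 -0.297 0.004 0.0001 0.0001 -0.0048 0.6
-0.077 -0.3 0.004 0.0001 0.0001 -0.0048 0.6;-0.068 -0.302 0.005 0.0001 0.0001 -0.0048 0.6;-0.058 -0.304 0.005 0.0001 0.0001 -0.0048 0.6;-0.049 -0.306 0.005 0.0001 0.0001 -0.0048 0.6;-0.04 -0.307 0.005 0.0001 0.0001 -0.0048 0.6
```

View pics/g2.png

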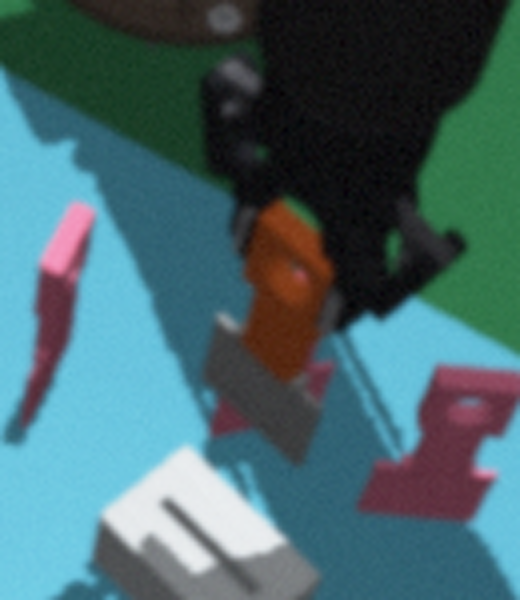

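The scraper is out of the block and held upright, with the eye visible at (290,280) between the fingers. Next I'll carry it in front of the peg.

Emit:
drive_tool(
  deltas="-0.12 -0.285 0 0 0 -0.0048 0.6;-0.112 -0.288 0 0 0 -0.0048 0.6;-0.104 -0.292 0 0 0 -0.0048 0.6;-0.095 -0.295 0 0 0 -0.0048 0.6;-0.086 -0.297 0 0 0 -0.0048 0.6",
)

```text
time_s: 7.4
position: [466.0, 118.1, 339.9]
orientation: [-3.14, -0.002, 3.037]
wrist_force: [1.7, 0.6, -2.7]
finger_gap: 47.1
grasp_force: 62.5
```

Emit:
drive_tool(
  deltas="-0.077 -0.3 0 0 0 -0.0048 0.6;-0.068 -0.302 0 0 0 -0.0048 0.6;-0.058 -0.304 0 0 0 -0.0048 0.6;-0.049 -0.306 0 0 0 -0.0048 0.6;-0.04 -0.307 0 0 0 -0.0048 0.6",
)

```text
time_s: 7.9
position: [488.2, -34.9, 340.0]
orientation: [3.142, -0.002, -3.096]
wrist_force: [0.2, 0.5, -1.9]
finger_gap: 47.3
grasp_force: 62.5
```

Emit:
drive_tool(
  deltas="0 0 0.3 0 0 0 0.6;0 0 0.3 0 0 0 0.6;0 0 0.3 0 0 0 0.6;0 0 0.1 0 0 0 0.6;0 0 0 0 0 0 0.6",
)

```text
time_s: 8.4
position: [487.7, -34.0, 239.5]
orientation: [-3.141, -0.004, -3.097]
wrist_force: [1.4, -0.0, -0.7]
finger_gap: 47.2
grasp_force: 62.6
```

Run:
```python
from h import *
T=cam("top");S=cam("scene");st=read_state();print(st["position"],st["orientation"],st["finger_gap"],st["wrist_force"])
p=st["position"];eye=p+[0,0,11]
print(proj(S,eye),proj(S,[550.6,-31,222]))
for c,n in((T,"T"),(S,"S")):
    im=cv2.resize(c[0]["frame"],None,fx=4,fy=4,interpolation=cv2.INTER_CUBIC)
    m=sil(c,HANDLE+boxpts([(4,70,(0,62))]),Rz(0.046),eye-[0,0,144]);cs,_=cv2.findContours(m,cv2.RETR_EXTERNAL,cv2.CHAIN_APPROX_NONE)
    cv2.drawContours(im,cs,-1,(255,0,255),1)
    th=np.linspace(0,6.28,20);ring=Rz(.046)@np.array([0*th-7,14*np.cos(th),14*np.sin(th)]);q=proj(c,ring.T+eye)
    cv2.polylines(im,[((q+.5)*4).astype(np.int32)],True,(0,255,0))
    x,y=(proj(c,eye)[0]*4).astype(int);globals()[n]=im[y-250:y+250,x-200:x+200]
cv2.imwrite("pics/g3.png",np.hstack([T,S]))
```

```text
[489.52953134 -33.59984518 242.20076638] [-3.14124678e+00  7.18085681e-04 -3.09665610e+00] 47.09655576699711 [ 0.82895732  0.64011347 -1.4945364 ]
[[288.73277866 196.855019  ]] [[273.18435518 225.10968934]]
```

View pics/g3.png

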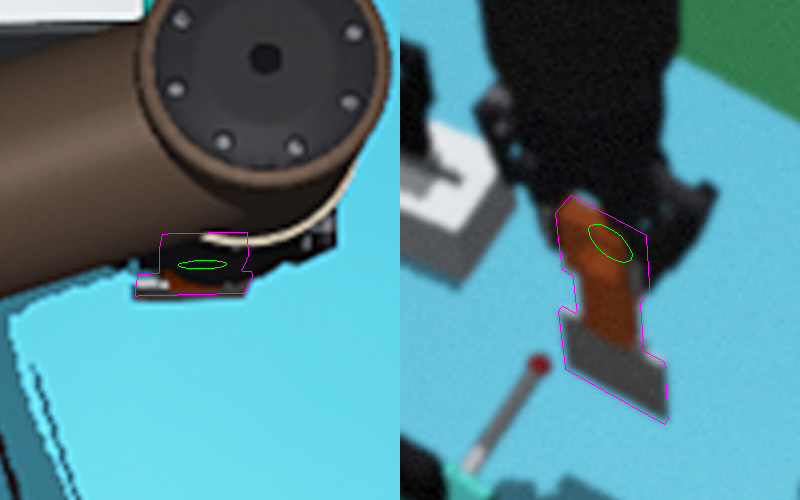

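The model overlay matches the held scraper in both views. The eye sits 11 mm above the TCP, and the red ball is at (540,365) in the crop. I'll lower it onto the peg's axis line.

Emit:
drive_tool(
  deltas="0 0 0.08 0 0 0 0.6;0 0 0.09 0 0 0 0.6;0 0 0 0 0 0 0.6;0 0 0 0 0 0 0.6",
)

```text
time_s: 8.9
position: [488.9, -33.7, 224.3]
orientation: [-3.141, -0.0, -3.097]
wrist_force: [0.9, 0.9, -2.0]
finger_gap: 47.0
grasp_force: 62.7
```

```bash
python3 - <<'E'
import numpy as np
from h import *
a=[]
for i in range(4): a.append(read_state()["position"]);snapshot("top")
print(np.mean(a,0))
E
python3 plan.py 540 -31.5 214 -3.0956 5 0.6
```

```text
[489.08841226 -33.6969195  224.49783839]
9.1 step mm 10.4 deg 0.02
-0.102 -0 0.021 0 0 -0 0.6;-0.102 -0 0.021 0 0 -0 0.6;-0.102 -0 0.021 0 0 -0 0.6;-0.102 -0 0.021 0 0 -0 0.6;-0.102 -0 0.021 0 0 -0 0.6
```

Emit:
drive_tool(
  deltas="-0.09 0 0.019 0 0 0 0.6;-0.09 0 0.019 0 0 0 0.6;-0.09 0 0.019 0 0 0 0.6;-0.09 0 0.019 0 0 0 0.6;-0.09 0 0.019 0 0 0 0.6",
)

```text
time_s: 9.6
position: [534.8, -31.7, 214.3]
orientation: [-3.141, -0.001, -3.097]
wrist_force: [0.8, -0.1, -2.4]
finger_gap: 47.2
grasp_force: 62.7
```

```bash
cat > look.py <<'E'
import sys; from h import *
S=cam("scene");T=cam("top");st=read_state();print(st["position"],st["finger_gap"],st["wrist_force"])
c=S;eye=st["position"]+[0,0,11];im=cv2.resize(c[0]["frame"],None,fx=6,fy=6,interpolation=cv2.INTER_CUBIC)
th=np.linspace(0,6.28,30);ring=Rz(.046)@np.array([0*th+7,14*np.cos(th),14*np.sin(th)]);q=proj(c,ring.T+eye)
cv2.polylines(im,[((q+.5)*6).astype(np.int32)],True,(0,255,0))
x,y=(proj(c,eye)[0]*6).astype(int);cv2.imwrite("pics/"+sys.argv[1],im[max(0,y-300):y+300,x-300:x+300])
E
python3 look.py g4.png
```

```text
[534.93920996 -31.69191151 213.95287967] 47.15963985718947 [-0.90429749  0.64783371 -1.52083716]
```

View pics/g4.png

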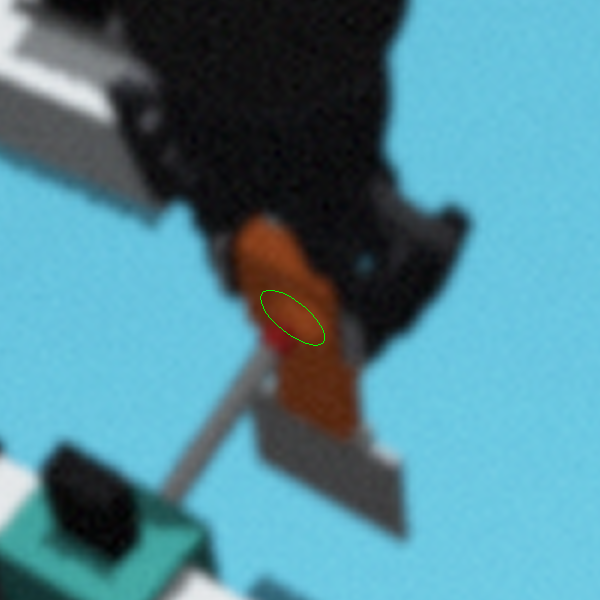

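The ball, at (277,337) in the crop, sits right before the eye. Geometry agrees within about 2 mm, so I'll thread slowly while watching the force.

Emit:
drive_tool(
  deltas="-0.05 0 0.01 0 0 0 0.6;-0.05 0 0.01 0 0 0 0.6;-0.05 0 0.01 0 0 0 0.6;-0.05 0 0.01 0 0 0 0.6",
)

```text
time_s: 10.1
position: [554.3, -30.8, 210.9]
orientation: [3.142, 0.0, -3.097]
wrist_force: [-0.8, 0.8, -1.6]
finger_gap: 47.0
grasp_force: 62.7
```

Emit:
drive_tool(
  deltas="-0.05 0 0.011 0 0 0 0.6;-0.05 0 0.011 0 0 0 0.6;-0.05 0 0.011 0 0 0 0.6;-0.05 0 0.011 0 0 0 0.6;-0.05 0 0.011 0 0 0 0.6",
)

```text
time_s: 10.6
position: [579.3, -29.7, 205.2]
orientation: [-3.142, -0.0, -3.097]
wrist_force: [0.4, 0.1, -1.4]
finger_gap: 47.2
grasp_force: 62.7
```

```bash
python3 look.py g5.png
```

```text
[579.39078454 -29.69440673 204.91477746] 47.30626667091061 [-0.62521886 -0.69191322 -1.5918596 ]
```

View pics/g5.png

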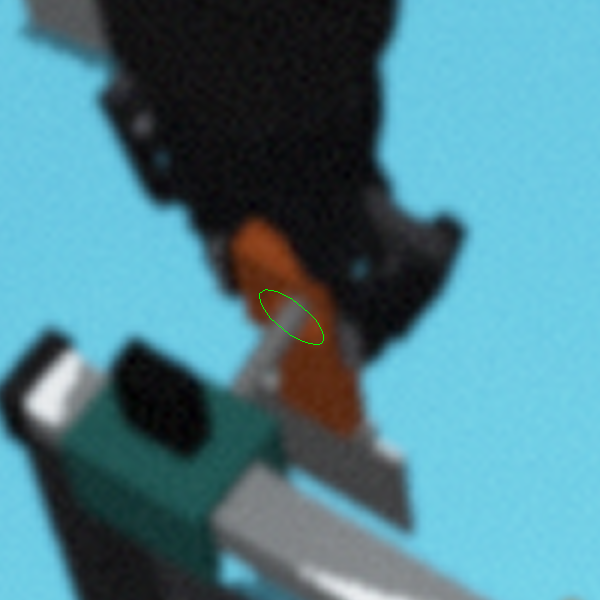

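The peg passes through the eye at (290,315) without contact. I'll lower until it bears on the peg, then open gently.

Emit:
drive_tool(
  deltas="0 0 0.03 0 0 0 0.6;0 0 0.03 0 0 0 0.6;0 0 0.02 0 0 0 0.6;0 0 0 0 0 0 0.6",
)

```text
time_s: 11.1
position: [578.6, -29.8, 197.1]
orientation: [-3.142, -0.0, -3.097]
wrist_force: [0.2, -0.2, -2.3]
finger_gap: 47.4
grasp_force: 62.8
```

Emit:
drive_tool(
  deltas="0 0 0.01 0 0 0 0.6;0 0 0 0 0 0 0.6",
)

```text
time_s: 11.3
position: [578.9, -29.8, 196.7]
orientation: [-3.141, 0.0, -3.097]
wrist_force: [-0.7, -0.4, -0.1]
finger_gap: 47.3
grasp_force: 63.1
```

Emit:
drive_tool(
  deltas="0 0 0 0 0 0 0.35;0 0 0 0 0 0 0.3;0 0 0 0 0 0 0.2;0 0 0 0 0 0 0.1;0 0 0 0 0 0 0",
)

```text
time_s: 11.8
position: [579.0, -29.7, 196.3]
orientation: [-3.142, 0.0, -3.097]
wrist_force: [-0.1, -0.2, -0.3]
finger_gap: 85.0
grasp_force: 0.0
```

Emit:
drive_tool(
  deltas="0 0 0 0 0 0 0;0 0 0 0 0 0 0;0 0 0 0 0 0 0;0 0 0 0 0 0 0;0 0 0 0 0 0 0",
)

```text
time_s: 12.3
position: [578.9, -29.7, 196.3]
orientation: [3.142, 0.0, -3.097]
wrist_force: [0.1, 0.3, 0.2]
finger_gap: 85.6
grasp_force: 0.0
```

```bash
python3 look.py g6.png
```

```text
[578.86240922 -29.72962287 196.3078441 ] 85.48733913647102 [-0.41133619 -0.37307588  0.49204118]
```

View pics/g6.png

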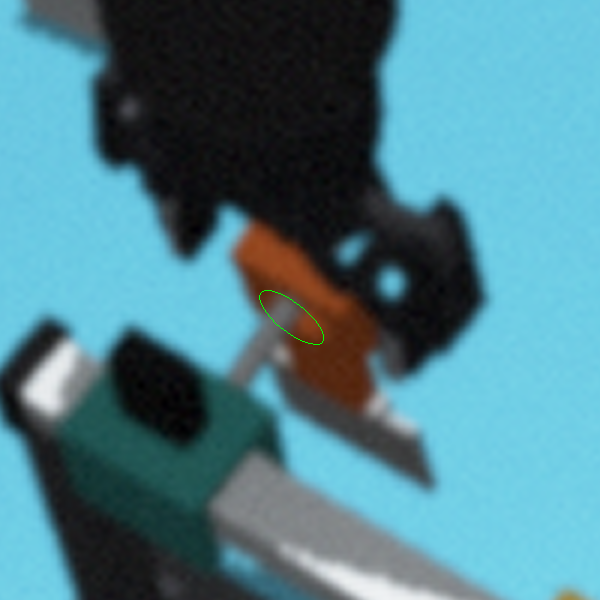

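The scraper hangs on the peg with the peg at (280,320) through the eye, and the fingers are clear on both sides. I'll retreat up and go to the tab.

Emit:
drive_tool(
  deltas="0 0 -0.15 0 0 0 0;0 0 -0.25 0 0 0 0;0 0 -0.35 0 0 0 0;0 0 -0.4 0 0 0 0;0 0 -0.3 0 0 0 0",
)

```text
time_s: 12.9
position: [579.1, -29.9, 344.0]
orientation: [-3.141, 0.002, -3.097]
wrist_force: [0.4, -0.2, 0.4]
finger_gap: 85.3
grasp_force: 0.0
```

```bash
python3 plan.py 652.3 -26.2 335 -3.0956 3 0
python3 - <<'E'
from h import *
S=cam("scene");T=cam("top")
def f(c,P,w):
    x,y=proj(c,P)[0].astype(int);return cv2.resize(c[0]["frame"][y-w:y+w,x-w:x+w],(400,400),interpolation=cv2.INTER_CUBIC)
cv2.imwrite("pics/g7.png",np.hstack([f(T,[590,-28,205],40),f(S,[590,-28,205],40)]))
E
```

```text
12.9 step mm 24.6 deg 0.05
-0.244 0.001 0.031 -0 0.0001 -0.0001 0;-0.244 0.001 0.03 -0 0.0001 -0.0001 0;-0.244 0.001 0.03 -0 0.0001 -0.0001 0
```

View pics/g7.png

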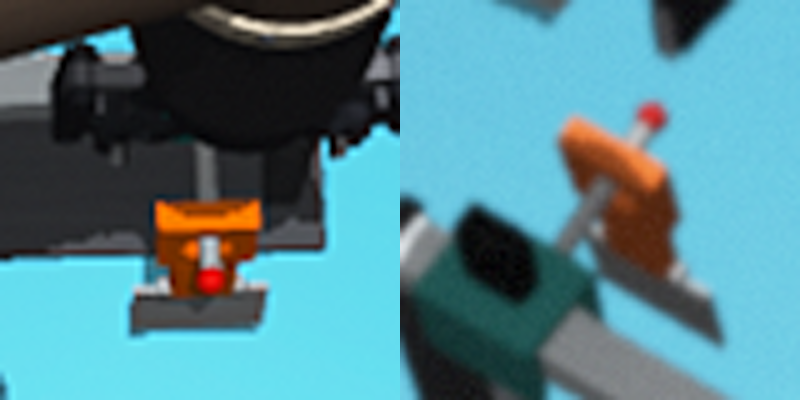

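The scraper hangs freely, blade down with a slight tilt square to the peg, and the red ball is at (210,280) in the top crop. Now the tab.

Emit:
drive_tool(
  deltas="-0.244 0 0.03 0 0 0 0;-0.244 0 0.03 0 0 0 0;-0.244 0 0.03 0 0 0 0;0 0 0 0 0 0 0",
)

```text
time_s: 13.4
position: [653.5, -26.2, 329.4]
orientation: [-3.141, -0.003, -3.097]
wrist_force: [-0.0, 0.0, -0.9]
finger_gap: 85.2
grasp_force: 0.0
```

Emit:
drive_tool(
  deltas="0 0 0.2 0 0 0 0;0 0 0.2 0 0 0 0;0 0 0.2 0 0 0 0;0 0 0.15 0 0 0 0;0 0 0.08 0 0 0 0",
)

```text
time_s: 13.9
position: [650.8, -26.5, 247.4]
orientation: [-3.142, -0.003, -3.097]
wrist_force: [-0.3, -0.0, 0.3]
finger_gap: 85.3
grasp_force: 0.0
```

Run:
```python
from h import *
T=cam("top");S=cam("scene");print(read_state()["position"])
BL=HANDLE
def mk(c):
    h=cv2.cvtColor(c[0]["frame"],cv2.COLOR_BGR2HSV);x,y=proj(c,[575,-30,190])[0].astype(int);m=np.zeros((480,640),np.uint8)
    m[y-25:y+25,x-25:x+25]=cv2.inRange(h[y-25:y+25,x-25:x+25],(4,110,40),(20,255,255))>0
    return cv2.resize(m,None,fx=4,fy=4)
MT,MS=mk(T),mk(S);print(MT.sum()/16,MS.sum()/16)
def pose(v):
    R=Rz(.046)@cv2.Rodrigues(np.array([0,v[3]/50,0.]))[0]; return R,np.array(v[:3])-R@[0,0,144]
def cost(v):
    R,p=pose(v);e=0
    for c,M in((T,MT),(S,MS)):
        m=sil(c,HANDLE,R,p);e+=1-(m&M).sum()/(m|M).sum()
    return e
for a in(5,15):
    x0=np.array([579,-30,206,a],float)
    r=minimize(cost,x0,method="Nelder-Mead",options=dict(initial_simplex=np.vstack([x0]+[x0+6*np.eye(4)[i] for i in range(4)])))
    print("eye",r.x[:3].round(1),"tilt",r.x[3]/50,r.fun)
```

```text
[651.15764929 -26.5292734  248.04390147]
278.375 225.9375
eye [578.  -29.6 207.6] tilt 0.07389402513357832 0.7913728929271742
eye [576.3 -29.  214.5] tilt 0.07101123134302627 0.8102505803024357
```

Emit:
drive_tool(
  deltas="0 0 0 0 0 0 0.5;0 0 0 0 0 0 0.8;0 0 0 0 0 0 0.8;0 0 0 0 0 0 0.8;0 0 0 0 0 0 0.8",
  grip_force=40,
)

```text
time_s: 14.5
position: [652.3, -26.6, 250.1]
orientation: [-3.141, 0.001, -3.097]
wrist_force: [-1.5, -0.1, 3.7]
finger_gap: 29.3
grasp_force: 40.4
```

Emit:
drive_tool(
  deltas="0 0 0 0 0 0 0.8;0 0 0 0 0 0 0.8",
)

```text
time_s: 14.7
position: [652.2, -26.6, 250.1]
orientation: [-3.141, 0.001, -3.097]
wrist_force: [-0.9, 0.0, 5.5]
finger_gap: 29.2
grasp_force: 40.6
```

The tab is pinched at 29 mm. I'll slide gently along rail +y, which is tool +y.

Emit:
drive_tool(
  deltas="0 0.02 0 0 0 0 0.8;0 0.04 0 0 0 0 0.8;0 0.05 0 0 0 0 0.8;0 0.06 0 0 0 0 0.8;0 0.06 0 0 0 0 0.8",
)

```text
time_s: 15.2
position: [651.3, -4.0, 250.1]
orientation: [-3.141, 0.001, -3.097]
wrist_force: [-0.7, -3.4, 5.3]
finger_gap: 29.4
grasp_force: 40.7
```

Emit:
drive_tool(
  deltas="0 0.06 0 0 0 0 0.8;0 0.06 0 0 0 0 0.8;0 0.06 0 0 0 0 0.8;0 0.06 0 0 0 0 0.8;0 0.06 0 0 0 0 0.8",
)

```text
time_s: 15.7
position: [650.0, 26.1, 250.2]
orientation: [-3.141, 0.001, -3.097]
wrist_force: [-1.1, -3.2, 5.4]
finger_gap: 29.2
grasp_force: 40.7
```

Emit:
drive_tool(
  deltas="0 0.06 0 0 0 0 0.8;0 0.06 0 0 0 0 0.8;0 0.06 0 0 0 0 0.8;0 0.06 0 0 0 0 0.8;0 0.06 0 0 0 0 0.8",
)

```text
time_s: 16.2
position: [648.7, 56.1, 250.1]
orientation: [-3.141, 0.001, -3.097]
wrist_force: [-0.4, -2.2, 5.0]
finger_gap: 29.6
grasp_force: 40.7
```

Emit:
drive_tool(
  deltas="0 0.06 0 0 0 0 0.8;0 0.06 0 0 0 0 0.8;0 0.05 0 0 0 0 0.8;0 0.04 0 0 0 0 0.8;0 0.03 0 0 0 0 0.8",
)

```text
time_s: 16.7
position: [647.6, 80.2, 250.1]
orientation: [-3.141, 0.001, -3.097]
wrist_force: [-0.5, -2.7, 6.2]
finger_gap: 29.1
grasp_force: 40.8
```

Emit:
drive_tool(
  deltas="0 0.03 0 0 0 0 0.8;0 0.03 0 0 0 0 0.8;0 0.03 0 0 0 0 0.8;0 0.03 0 0 0 0 0.8;0 0.02 0 0 0 0 0.8",
)

```text
time_s: 17.2
position: [647.1, 89.7, 250.1]
orientation: [-3.134, -0.0, -3.098]
wrist_force: [5.2, -26.7, 1.5]
finger_gap: 29.0
grasp_force: 40.7
```

The stop contact comes at tab y≈89.7, against 88 expected from the measured stop (129 − 41). I'll relax the push slightly, release and lift.

Emit:
drive_tool(
  deltas="0 -0.02 0 0 0 0 0.8;0 0 0 0 0 0 0.8;0 0 0 0 0 0 0.8",
)

```text
time_s: 17.5
position: [647.2, 89.5, 250.1]
orientation: [-3.138, 0.0, -3.098]
wrist_force: [2.7, -12.6, 4.0]
finger_gap: 29.1
grasp_force: 40.9
```

Emit:
drive_tool(
  deltas="0 0 0 0 0 0 0.5;0 0 0 0 0 0 0.4;0 0 0 0 0 0 0.2;0 0 0 0 0 0 0.1;0 0 0 0 0 0 0",
)

```text
time_s: 18.0
position: [646.7, 92.8, 249.2]
orientation: [3.142, -0.0, -3.097]
wrist_force: [0.2, 0.4, -0.4]
finger_gap: 85.0
grasp_force: 0.0
```

Emit:
drive_tool(
  deltas="0 0 0 0 0 0 0;0 0 -0.1 0 0 0 0;0 0 -0.2 0 0 0 0;0 0 -0.3 0 0 0 0;0 0 -0.4 0 0 0 0",
)

```text
time_s: 18.5
position: [646.0, 92.3, 349.6]
orientation: [-3.141, -0.003, -3.097]
wrist_force: [0.8, 1.0, -0.4]
finger_gap: 85.6
grasp_force: 0.0
```

Emit:
drive_tool(
  deltas="0.3 -0.4 -0.1 0 0 0 0;0.3 -0.4 0 0 0 0 0;0.3 -0.4 0 0 0 0 0;0.3 -0.4 0 0 0 0 0;0.3 -0.4 0 0 0 0 0",
)

```text
time_s: 19.0
position: [504.9, -114.6, 360.3]
orientation: [-3.141, 0.002, -3.097]
wrist_force: [0.5, -0.0, 0.1]
finger_gap: 85.2
grasp_force: 0.0
```

Run:
```python
from h import *
T=cam("top");S=cam("scene");print(read_state()["position"])
for c,n in((T,"T"),(S,"S")):
    h=cv2.cvtColor(c[0]["frame"],cv2.COLOR_BGR2HSV)
    teal=(cv2.inRange(h,(78,100,40),(92,255,255))>0);yel=cv2.inRange(h,(20,120,80),(35,255,255))>0;red=cv2.inRange(h,(0,130,90),(3,255,255))>0
    x,y=proj(c,[640,100,230])[0].astype(int)
    W=np.zeros((480,640),bool);W[y-40:y+60,x-50:x+60]=1
    for nm,m in(("teal",teal),("yel",yel)):
        ys,xs=np.nonzero(m&W);print(n,nm,len(xs),(xs.min(),xs.max(),ys.min(),ys.max()) if len(xs) else 0)
    if n=="T":
        ys,xs=np.nonzero(teal&W);r=int(np.median(ys));print("row",r,"".join("T" if teal[r,i] else "Y" if yel[r,i] else "." for i in range(270,345)))
        for r in range(163,178,3): print(r,"".join("T" if teal[r,i] else "Y" if yel[r,i] else "." for i in range(270,345)))
    print("ball exp",proj(c,[545.3,86,222])); 
    for t in("peg_tip","scraper"): print(t,[(np.round(q["xy"]).tolist(),round(q["conf"],2)) for q in regions_of("top" if n=="T" else "scene",t)][:6])
    o=cv2.inRange(h,(4,110,40),(20,255,255));n_,l,stt,ce=cv2.connectedComponentsWithStats(o);print("orange",[(ce[i].round(),stt[i,4]) for i in range(1,n_) if stt[i,4]>40],proj(c,[573,86,190]))
```

```text
[ 503.43939649 -116.73283274  361.45316842]
T teal 109 (np.int64(251), np.int64(360), np.int64(137), np.int64(139))
T yel 0 0
row 138 ...............................TTTTTTTTTTTTTTTTTTTTTTTTTTTTTTTTTTTTTTTTTTTT
163 ...........................................................................
166 ...........................................................................
169 ...........................................................................
172 ...........................................................................
175 ...........................................................................
ball exp [[306.32107313 211.6085088 ]]
peg_tip []
scraper [([179.0, 248.0], 0.73), ([200.0, 305.0], 0.66), ([243.0, 303.0], 0.58)]
orange [(array([459., 207.]), np.int32(282))] [[307.12121477 203.32447653]]
S teal 627 (np.int64(272), np.int64(309), np.int64(276), np.int64(310))
S yel 333 (np.int64(298), np.int64(318), np.int64(286), np.int64(315))
ball exp [[319.38431167 251.00131535]]
peg_tip [([291.0, 286.0], 0.93), ([318.0, 274.0], 0.31), ([173.0, 219.0], 0.28)]
scraper [([466.0, 331.0], 0.91), ([373.0, 235.0], 0.85), ([316.0, 276.0], 0.84), ([474.0, 274.0], 0.75), ([429.0, 248.0], 0.73)]
orange [(array([173., 217.]), np.int32(332)), (array([ 20., 264.]), np.int32(68)), (array([314., 267.]), np.int32(384))] [[311.81094138 267.90950521]]
```

Emit:
drive_tool(
  deltas="0.1 -0.4 0 0 0 0 0;0.1 -0.4 0 0 0 0 0;0.1 -0.4 0 0 0 0 0;0.1 -0.4 0 0 0 0 0;0.1 -0.4 0 0 0 0 0",
)

```text
time_s: 19.8
position: [466.0, -315.9, 358.9]
orientation: [3.141, -0.0, -3.095]
wrist_force: [-0.5, -0.1, 0.2]
finger_gap: 85.8
grasp_force: 0.0
```

Emit:
drive_tool(
  deltas="0.1 -0.2 0 0 0 0 0;0 0 0 0 0 0 0;0 0 0 0 0 0 0;0 0 0 0 0 0 0;0 0 0 0 0 0 0",
)

```text
time_s: 20.3
position: [456.9, -334.7, 359.1]
orientation: [3.142, 0.0, -3.095]
wrist_force: [-0.6, -0.5, 0.4]
finger_gap: 85.4
grasp_force: 0.0
```

Run:
```python
from h import *
T=cam("top");S=cam("scene");h=cv2.cvtColor(T[0]["frame"],cv2.COLOR_BGR2HSV)
teal=(cv2.inRange(h,(70,80,30),(94,255,200))>0);yel=cv2.inRange(h,(20,120,80),(35,255,255))>0;blk=h[:,:,2]<50;wh=(h[:,:,1]<60)&(h[:,:,2]>120)
for r in range(156,182,3): print(r,"".join("T" if teal[r,i] else "Y" if yel[r,i] else "k" if blk[r,i] else "w" if wh[r,i] else "." for i in range(270,345)))
for n,c in(("T",T),("S",S)):
    h=cv2.cvtColor(c[0]["frame"],cv2.COLOR_BGR2HSV);o=cv2.inRange(h,(4,110,40),(20,255,255));n_,l,stt,ce=cv2.connectedComponentsWithStats(o);print(n,[(ce[i].round(1).tolist(),int(stt[i,4])) for i in range(1,n_) if stt[i,4]>40],proj(c,[573,86,190]))
    x,y=proj(c,[545.3,86,222])[0]; m=((h[:,:,0]<4)|(h[:,:,0]>170))&(h[:,:,1]>130)&(h[:,:,2]>80);ys,xs=np.nonzero(m);k=np.hypot(xs-x,ys-y)<10;print("ball",(x,y),k.sum(),xs[k].mean(),ys[k].mean())
# other things unmoved
a=cv2.imread("pics/top.png");print([ (t,[np.round(q["xy"]).tolist() for q in regions_of("top",t)][:2]) for t in("bottle","jar","block_a")])
```

```text
156 ...........................................................................
159 .....................................TT..TTTTTTT...........................
162 ..............wYYYYYYYYYTTTTTTkkkkkkkkkkkTTTTTTTT..........................
165 ..............wYYYYYYYYYTTTTTTkkkkkkkkkkkkTTTTTTT...wwwwwwwwwwwwwwwwwwwwwww
168 .....wwwwwwwwwwYYYYYYYYYTTTTTTkkkkkkkkkkkkTTTTTT.wwwwwwwwwwwwwwwwwwwwwwwwww
171 .....wwwwwwwwwwYYYYYYYYYTTTTTTTTTTTTTTTTTTTTTTTT.wwwwwwwwwwwwwwwwwwwwwwwwww
174 .....wwwwwwwwwwYYYYYYYYYTTTTTTTTTTTTTTTTTTTTTTT.Twwwwwwwwwwwwwwwwwwwwwwwwww
177 ......w.......YYYYYYYYYY.........T..............T..........................
180 .........kkkkkk.YYYYYYYY.TTTTTTTTTTTTTTTTTTTTTTTTkkkkkkkkkkkkkkkkkkkkkkkkkk
T [([306.2, 202.9], 286)] [[307.12121477 203.32447653]]
ball (np.float64(306.32107312777003), np.float64(211.6085088033684)) 23 306.82608695652175 211.8695652173913
S [([173.8, 216.8], 343), ([19.6, 264.3], 70), ([313.1, 267.0], 369)] [[311.81094138 267.90950521]]
ball (np.float64(319.38431166851893), np.float64(251.00131534611035)) 16 319.1875 250.5
[('bottle', []), ('jar', [[221.0, 199.0]]), ('block_a', [[240.0, 260.0]])]
```

Emit:
drive_tool(
  deltas="0 0 0 0 0 0 0;0 0 0 0 0 0 0;0 0 0 0 0 0 0;0 0 0 0 0 0 0;0 0 0 0 0 0 0",
)

```text
time_s: 21.05
position: [456.1, -335.7, 359.1]
orientation: [3.142, -0.0, -3.097]
wrist_force: [0.2, 0.1, -1.1]
finger_gap: 85.6
grasp_force: 0.0
```

```bash
python3 -c "
from h import *
a=cam('scene')[0]['frame']
for i in range(6): b=cam('scene')[0]['frame']
print(cv2.absdiff(a,b)[230:300,290:340].max())
print(close_job())"
```

```text
18
the job is handed in; nothing more can be done
None
```

The orange scraper hangs by its eye on the peg, released, and the trolley sits against the yellow stop; the job was handed in at about 21 s and gave no verdict, and I never re-measured the black scraper or the bottle at the end, though no move went near either.

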